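# Load a drink can into the can lane through its one-way flap

## Robot

A 6-joint arm with a two-finger parallel gripper is mounted at the origin on a cart in front of the work surface, level with it; the furniture and walls round the work are solid. World frame = base frame: x ahead of the robot, y to its left, z up, the work surface at z = 0. Lengths are in mm, angles in rad, forces in N, time in s.
With the tool pointing down it reaches from about 350 to 975 mm from the base axis. Payload 4.9 kg.
Tool frame: the origin (TCP) lies on the centre line of the jaws, within the pads' length; the fingertips stand 19 mm ahead of it and the grasp point (between the pads) is the TCP; z points along the fingers, y is the direction in which the jaws open and shut (so a half turn about z gives the same grasp; the last joint's range is limited). The gripper opens to 85 mm and grips with 20 to 120 N. Pads are 22 mm wide; open, the fingers measure 114 mm over their backs; the gripper's body (76 mm by 85 mm) begins 54 mm behind the grasp point. The pads swing forward as they close: fully open they stand 13 mm farther back than shut.
Start: joints at [1.061, 0.053, 1.613, -0, 1.476, -0.119], TCP at [238.068, 577.863, 250.304] pointing down, gripper open.
Joint ranges: [-3.01, 3.01], [-1.01, 2.22], [0.06, 2.58], [-1.02, 4.17], [0.09, 2.62], [-3.14, 3.14]. Speed limits (rad/s): [2.57, 2.57, 3.14, 3.14, 3.14, 3.14].

## Interface

Orientations are given as a unit quaternion [w, x, y, z].
In Python, from cell import robot gives the robot as it stands. The module is installed in compiled form; this text tells all that it offers.
- The arm moves only by the tool drive_tool, never from a script. Its argument "series" is text: rows parted by semicolons, each of 4 numbers parted by spaces: the shift along the tool's x, y, z in m, then the turn about the tool's z in degrees. In form: tx ty tz roll; .... A call has 1 to 12 rows; each row shifts and turns the commanded pose from where the row before left it, along the tool's axes as they then stand; what a row does not reach is not made up. A row lasts 1/8 s, in which the tool goes at most 62.5 mm and 10.7 degrees, less where a joint would pass 70% of its speed; a pose out of reach is approached as far as the arm can. A call is refused whole if a number of a shift passes 0.0625 or a number of a turn 10.7, either way. A call with a gripper value outside its range is refused whole. "claw" is the opening, from 0 (shut) to 1 (fully open), set as the call begins (left out, the last holds). The fingers move at their own pace and stop on an object; "grip_force" is the grip in N (left out, the last holds). Time passes only in rows, so rows that do not move let the fingers close. It gives the time, the measured TCP pose, the force and the opening at its end, in the units of the state.
- robot.state(): the state, without advancing time (a new reading comes with each control period).
- robot.get_image(name): name is "side" or "top"; returns the picture (480x640x3 uint8, red, green, blue); there is no depth.
- robot.camera_params(name): a dict with "fx", "fy", "cx", "cy" (pixels), "k1" (the pictures are not rectified: a ray, as slopes to the right and down, at radius r is drawn at 1 + k1 r^2 times it, then the intrinsics apply), "R" (3x3) and "t" (3): a world point X has camera coordinates R X + t. Camera axes: x right, y down, z forward; pixel columns grow to the right and rows downward; lengths in mm; the calibration is good to about 2 mm. A picture is of the moment at which its call begins. camera_params takes no time and is no camera call.
- robot.close_job(): hands the job in, once; it reports no verdict.
The state is a dict: "time": time; "joints": joint angles; "dq": joint speeds; "joint_efforts": joint torques, N m; "tcp_pos": TCP position; "ee_rot": TCP orientation; "force": force on the tool from outside, world axes, zero at the start; "torque": the same for the moment, N m; "grip_width": finger opening in mm.
Only numpy, scipy, OpenCV 4.12 (cv2) and the standard library are available. Lean on these libraries where they do the work, as an engineer would, in place of code of your own. Each camera call takes 0.05 s, during which the arm holds its last target.

## Task

Load the loose drink can into the steel can lane: slide it in upright through the sprung one-way flap at the mouth, without forcing it, and push the can ahead of it on until the two stand tight together against the buffer of the end stop and the flap has shut behind the new one. Press only until you feel the row come up solid (some 6 to 10 N, never 20 N: thin cans dent), then let go; leave the film roll and the sauce cup beside the lane where they stand.

Things in the scene. Friction and masses are not known exactly. Their poses are not given: they have to be found in the camera images.
- can_new_center (a point): The can to load: slim upright drink can, beige and red print, 53 mm across, 134 mm tall, about 0.27 kg, alone on the worktop. Point on its axis, half-way up (67 mm above its underside); z is up. The wall is straight from 11 to 116 mm above the underside. In the lane the part above 75 mm stands clear of the side rails: hold it there, with the fingers to the left and right of the lane.
- can_first_center (a point): The can that is already in the lane, same kind; this point is on its axis, 67 mm above its underside. It stands loosely behind the flap, some way short of the end stop. Sliding it along takes 2 to 4 N, unevenly.
- lane: Can lane of steel sheet and bar on a stand, fixed. Origin on the worktop, under the centre line, in the plane of the shut flap; x along the lane, the way cans are pushed in; y to its left, z up. Cans slide on its plate: 90 mm wide, x = -90 to +227 mm, top 88 mm above the worktop. Round side rails (tops 25 and 73 mm above the plate) leave 58 mm for the can from x = -5 mm on, flared before.
- lane_apron (a point): Point on top of the lane's plate (88 mm above the worktop), 60 mm before the flap, on the centre line: the open apron, where a can can be set down clear of flap, rails and bar (the rails' flare begins 35 mm before the flap, so come from the front, or higher than the rails), then slid along the lane's x.
- lane_end (a point): Far end of the lane, on the plate, 212 mm past the flap. From a post here a 6 mm keeper bar runs back over the centre line to 3 mm past the flap, 139 to 145 mm above the plate (5 mm over the cans), so a can is slid in from the apron, not lowered in; the fingers pass left and right of the bar, the palm above it (the can's top is 134 mm above the plate). Sideways all is open above the rails.
- flap (a joint): Angle of the blue one-way flap (rad): 0 shut across the lane, up to 1.6 folded in along the left rail. Upright pin in the left rail (32 mm left of centre), reach 40 mm, 28 to 64 mm above the plate. It swings inward only; a spring (0.6 to 1.5 N at its edge) shuts it once the can's axis is about 61 mm past its plane. Shut, it rests on a peg and keeps the can in.
- can_new_top (a point): Middle of the loose can's top, 134 mm above its underside. With the row solid against the end stop the can's axis is 65 to 112 mm past the flap. The stop is clamped somewhere along a slot: its rubber buffer's face stands 146 to 183 mm past the flap, not measured, to be found by feel; it yields about 1 mm per 4 N, 5 mm in all.
- film_spare: Bystander: white roll of film standing on end, 68 mm across, 112 mm tall; origin at the centre of its underside.
- sauce_cup: Bystander: small lidded sauce cup, 73 mm across, 49 mm tall; origin at the centre of its underside.
- buffer (a joint): How far the black rubber buffer of the end stop is pressed in (m): 0 untouched, up to 0.005; about 4 N per mm. It moves only once the row has come up solid, so that it feels the push.

How it is judged:
By the outcome, as a careful person would: the job done as asked, in the order asked, and still so for the second after the job is handed in, with the robot touching nothing.
It also fails if it takes over 45 s, if anything falls off the work surface, if the arm or the gripper's body presses on something with over 40 N, if the wrist force passes 120 N, or if a joint passes its speed limit or range.

## Working session

There is one attempt and no reset: what is moved stays moved. The work goes in short steps, Python scripts to look and compute and a tool call to move; the robot and the scene stay as the last step left them, time stands still between calls to the robot, and variables do not carry over. Pictures are saved under pics/ and viewed, and the job is handed in when it is done.

Besides the shell and the picture viewer there is one more tool, called in YAML: its name, and indented under it one key for each argument. drive_tool: Moves the arm, as the interface text tells. Its arguments: {"type":"object","properties":{"series":{"type":"string"},"claw":{"type":"number"},"grip_force":{"type":"number"}},"required":["series"]}

```bash
mkdir -p pics
python3 - <<'E'
from cell import robot
import cv2
for n in("side","top"):
    im=robot.get_image(n); cv2.imwrite(f"pics/{n}0.png",im[:,:,::-1]); print(robot.camera_params(n))
print(robot.state())
E
```

```text
{'fx': 523.5648311728008, 'fy': 523.5648311728008, 'cx': 316.0783188127303, 'cy': 233.11152274018193, 'k1': -0.023709115183274364, 'R': array([[ 0.14407112, -0.98954184, -0.00710407],
       [-0.88561133, -0.1257298 , -0.44708455],
       [ 0.44151567,  0.07070342, -0.89446349]]), 't': array([ 99.4014913 , 516.92038194, 714.90950049])}
{'fx': 497.9230722465907, 'fy': 497.9230722465907, 'cx': 318.5421853697198, 'cy': 245.7335652966744, 'k1': -0.07259164982850115, 'R': array([[-0.0089719 , -0.99993947, -0.00636872],
       [-0.99820292,  0.00933333, -0.05919315],
       [ 0.059249  ,  0.0058262 , -0.99822623]]), 't': array([196.76614744, 503.70903403, 923.62609498])}
{'time': 0.1, 'joints': array([ 1.06099876e+00,  5.33198081e-02,  1.61414367e+00,  1.84753607e-05,
        1.47602882e+00, -1.18991153e-01]), 'dq': array([ 0.0006611 , -0.0010316 , -0.00072975,  0.00139353,  0.00108437,
       -0.0007373 ]), 'joint_efforts': array([ 1.31066690e-04, -3.94901025e+01, -3.71363819e+01, -1.62939764e-04,
        3.87077816e-03,  6.28793700e-06]), 'tcp_pos': array([237.81359275, 577.41489315, 249.17575846]), 'ee_rot': array([-3.02467415e-04,  1.94162864e-01,  9.80968848e-01, -9.00419450e-04]), 'force': array([ 0.12915123,  0.01978064, -0.910104  ]), 'torque': array([ 0.02075076, -0.02846847,  0.02572576]), 'grip_width': 85.72712038999448}
```

View pics/side0.png

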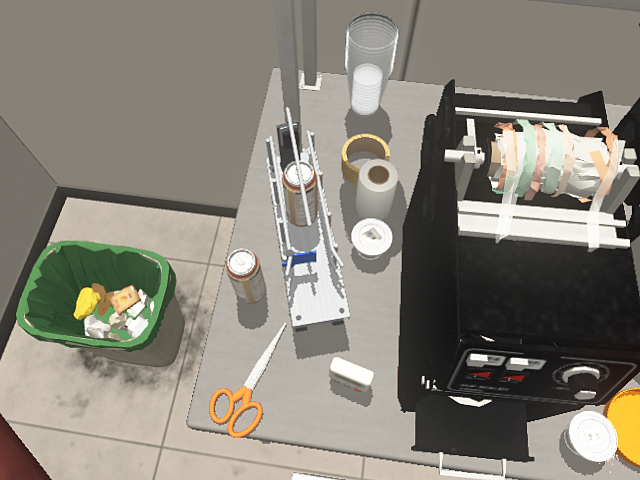

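View pics/top0.png

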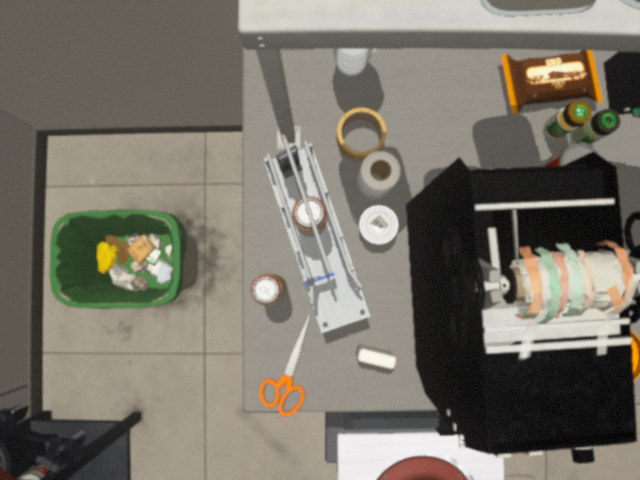

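```bash
cat > h.py <<'E'
import numpy as np, cv2
from cell import robot
P={n:robot.camera_params(n) for n in("side","top")}
def ray(n,u,v):
    p=P[n];K=np.array([[p['fx'],0,p['cx']],[0,p['fy'],p['cy']],[0,0,1.]])
    q=cv2.undistortPoints(np.array([[[u,v]]],float),K,np.array([p['k1'],0,0,0,0.]))[0,0]
    d=p['R'].T@np.array([q[0],q[1],1]);c=-p['R'].T@p['t'];return c,d/np.linalg.norm(d)
def onz(n,u,v,z):
    c,d=ray(n,u,v);return c+d*(z-c[2])/d[2]
def tri(a,b):
    (c1,d1),(c2,d2)=ray("side",*a),ray("top",*b)
    s=np.linalg.lstsq(np.c_[d1,-d2],c2-c1,rcond=None)[0]
    x,y=c1+s[0]*d1,c2+s[1]*d2
    return (x+y)/2,np.linalg.norm(x-y)
def proj(n,X):
    p=P[n];K=np.array([[p['fx'],0,p['cx']],[0,p['fy'],p['cy']],[0,0,1.]])
    return cv2.projectPoints(np.array([X],float),cv2.Rodrigues(p['R'])[0],p['t'],K,np.array([p['k1'],0,0,0,0.]))[0][0,0]
E
python3 - <<'E'
import cv2
a=cv2.imread("pics/top0.png");cv2.imwrite("pics/t_c.png",cv2.resize(a[125:345,235:405],None,fx=2.7,fy=2.7,interpolation=cv2.INTER_CUBIC))
a=cv2.imread("pics/side0.png");cv2.imwrite("pics/s_c.png",cv2.resize(a[95:335,215:405],None,fx=2.5,fy=2.5,interpolation=cv2.INTER_CUBIC))
E
```

```text
(no output)
```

View pics/t_c.png

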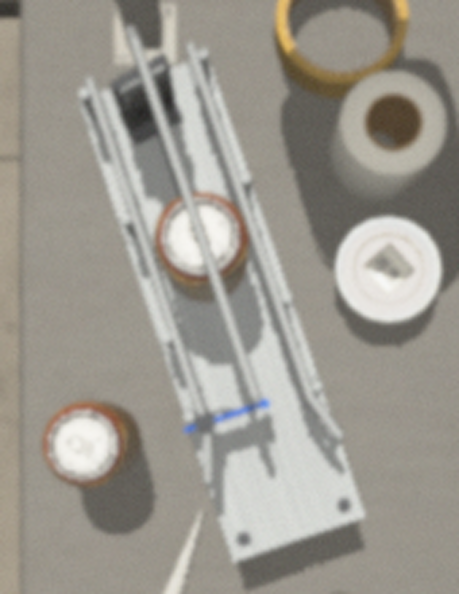

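View pics/s_c.png

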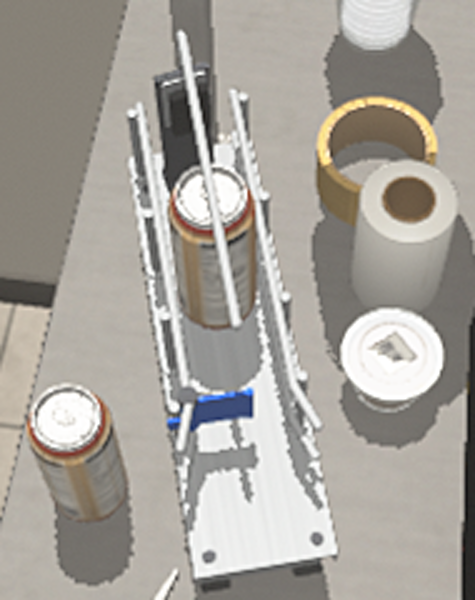

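Run:
```python
from h import *
t=lambda u,v:(235+(u+.5)/2.7-.5,125+(v+.5)/2.7-.5)
s=lambda u,v:(215+(u+.5)/2.5-.5,95+(v+.5)/2.5-.5)
np.set_printoptions(precision=1,suppress=True)
print("can top",tri(s(67,413),t(84,444)),onz("top",*t(84,444),134),onz("side",*s(67,413),134))
print("first",tri(s(211,194),t(201,234)),onz("top",*t(201,234),222),onz("side",*s(211,194),222))
for nm,a,b,z in [("FL",(192,577),(235,562),88),("FR",(338,553),(364,517),88),("barF",(237,323),(261,404),230),("barE",(182,35),(132,32),230),
 ("flapHinge",None,(188,429),152),("flapTip",(251,391),(267,404),152),("holeL",(209,557),(243,539),88),("holeR",(316,539),(344,505),88)]:
    print(nm,onz("top",*t(*b),z), *( (onz("side",*s(*a),z),tri(s(*a),t(*b))) if a else ()))
```

```text
can top (array([428.1, 277.6, 138.4]), np.float64(1.2660392371769544)) [427.9 278.7 134. ] [430.1 278.  134. ]
first (array([544.5, 203.9, 220.9]), np.float64(0.9670319962410245)) [544.3 204.4 222. ] [543.9 203.3 222. ]
FL [350.5 187.6  88. ] [351.9 189.3  88. ] (array([350.8, 188.2,  92.2]), np.float64(1.320419740447947))
FR [378.4 104.7  88. ] [379.8 102.1  88. ] (array([378.8, 103.5,  90.1]), np.float64(2.8183590875301574))
barF [451.1 172.7 230. ] [457.2 174.5 230. ] (array([451. , 173.2, 242.1]), np.float64(0.4674833025709804))
barE [655.2 241.2 230. ] [652.4 238.8 230. ] (array([657. , 240.8, 224.1]), np.float64(1.774959346341582))
flapHinge [436.7 214.7 152. ]
flapTip [451.2 167.6 152. ] [452.6 166.8 152. ] (array([451.3, 167.1, 154.6]), np.float64(1.1499738699184983))
holeL [365.1 182.3  88. ] [366.  180.9  88. ] (array([365.4, 181.6,  89.2]), np.float64(1.5461601860942116))
holeR [386.2 117.4  88. ] [386.9 116.8  88. ] (array([386.4, 117.1,  89.3]), np.float64(0.8222165151510598))
```

```bash
cat >> h.py <<'E'
from scipy.spatial.transform import Rotation as Ro
A=np.deg2rad(18.0);L0=np.array([450.6,173.8,0]);LX=np.array([np.cos(A),np.sin(A),0]);LY=np.array([-np.sin(A),np.cos(A),0])
def st(target=None):
    s=robot.state();w,x,y,z=s['ee_rot'];R=Ro.from_quat([x,y,z,w]).as_matrix();p=s['tcp_pos']
    d=p-L0
    print("t",round(s['time'],2),"tcp",p.round(1),"lane",(d@LX).round(1),(d@LY).round(1),"yang",np.rad2deg(np.arctan2(R[1,1],R[0,1])).round(2),"tilt",R[:2,2].round(4),"F",s['force'].round(1),"lane F",(s['force']@LX).round(1),(s['force']@LY).round(1),"w",s['grip_width'].round(1))
    if target is not None: print("tool delta",(R.T@(np.array(target)-p)).round(1))
def lane(x,y,z): return L0+x*LX+y*LY+np.array([0,0,z])
E
python3 -c "
from h import *
st([429,278.2,250])"
```

```text
Traceback (most recent call last):
  File "h.py", line 23, in st
    print("t",round(s['time'],2),"tcp",p.round(1),"lane",(d@LX).round(1),(d@LY).round(1),"yang",np.rad2deg(np.arctan2(R[1,1],R[0,1])).round(2),"tilt",R[:2,2].round(4),"F",s['force'].round(1),"lane F",(s['force']@LX).round(1),(s['force']@LY).round(1),"w",s['grip_width'].round(1))
                                                                                                                                                                                                                                                              ^^^^^^^^^^^^^^^^^^^^^
AttributeError: 'float' object has no attribute 'round'
```

```bash
sed -i "s/s\['grip_width'\].round(1)/round(s['grip_width'],1)/" h.py
python3 -c "
from h import *
st([429,278.2,250])"
```

```text
t 0.1 tcp [237.8 577.4 249.2] lane -77.6 449.6 yang 67.61 tilt [-0.0009 -0.0016] F [ 0.1  0.  -0.9] lane F 0.1 -0.0 w 85.7
tool delta [-290.8 -203.8   -0.5]
```

drive_tool:
  series: "-0.036 -0.025 0 0; -0.036 -0.025 0 0; -0.036 -0.025 0 0; -0.036 -0.025 0 0; -0.036 -0.025 0 0; -0.036 -0.025 0 0; -0.036 -0.025 0 0; -0.036 -0.025 0 0; 0 0 0 10; 0 0 0 10; 0 0 0 10; 0 0 0 0"
  claw: 1
  grip_force: 25

```text
time: 1.6
tcp_pos: [427.9, 283.1, 249.8]
ee_rot: [-0.0, 0.441, 0.898, -0.0]
force: [0.1, 0.2, 0.2]
grip_width: 85.7
```

```bash
python3 -c "
from h import *
st([429,278.2,102])"
```

```text
t 1.6 tcp [427.9 283.1 249.8] lane 12.2 110.9 yang 37.72 tilt [-0.0008 -0.0004] F [0.1 0.2 0.2] lane F 0.1 0.2 w 85.7
tool delta [ -4.6  -2.  147.8]
```

drive_tool:
  series: "-0.005 -0.002 0 0; 0 0 0.03 0; 0 0 0.03 0; 0 0 0.03 0; 0 0 0.03 0; 0 0 0.02 0; 0 0 0.008 0; 0 0 0 0"

```text
time: 2.6
tcp_pos: [429.5, 277.9, 102.1]
ee_rot: [-0.0, 0.441, 0.897, -0.0]
force: [1.3, -0.3, -0.9]
grip_width: 85.4
```

Run:
```python
from h import *
st([429,278.2,102])
for n in("side","top"): cv2.imwrite(f"pics/{n}1.png",cv2.resize(robot.get_image(n)[180:360,180:380,::-1],None,fx=2.5,fy=2.5))
```

```text
t 2.6 tcp [429.5 277.9 102.1] lane 12.1 105.5 yang 37.65 tilt [-0.0006 -0.0004] F [ 1.3 -0.3 -0.9] lane F 1.1 -0.7 w 85.4
tool delta [ 0.6 -0.2  0.1]
```

View pics/side1.png

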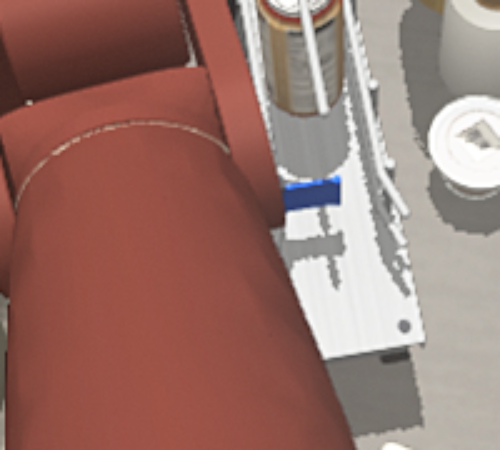

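The arm hides the can, and the lane looks undisturbed. I'm closing the gripper.

drive_tool:
  series: "0 0 0 0; 0 0 0 0; 0 0 0 0; 0 0 0 0; 0 0 0 0; 0 0 0 0"
  claw: 0
  grip_force: 30

```text
time: 3.45
tcp_pos: [430.0, 278.2, 103.4]
ee_rot: [0.0, 0.441, 0.897, 0.0]
force: [-1.8, -1.9, 6.0]
grip_width: 51.6
```

drive_tool:
  series: "0 0 -0.01 0; 0 0 -0.02 0; 0 0 -0.03 0; 0 0 -0.03 0; 0 0 -0.02 0; 0 0 0 -10; 0 0 0 -10; 0 0 0 -10; 0 0 0 -10; 0 0 0 -10; 0 0 0 -10; 0 0 0 -10"

```text
time: 4.95
tcp_pos: [429.2, 277.9, 211.5]
ee_rot: [-0.001, -0.156, 0.988, -0.0]
force: [-0.0, 0.4, -2.8]
grip_width: 51.3
```

Run:
```python
from h import *
st(lane(-65,0,210))
cv2.imwrite(f"pics/side2.png",cv2.resize(robot.get_image("side")[120:360,180:420,::-1],None,fx=2.4,fy=2.4))
```

```text
t 4.95 tcp [429.2 277.9 211.5] lane 11.8 105.6 yang 107.94 tilt [-0.0014 -0.0006] F [-0.   0.4 -2.8] lane F 0.1 0.4 w 51.3
tool delta [  76.7 -105.7    1.7]
```

View pics/side2.png

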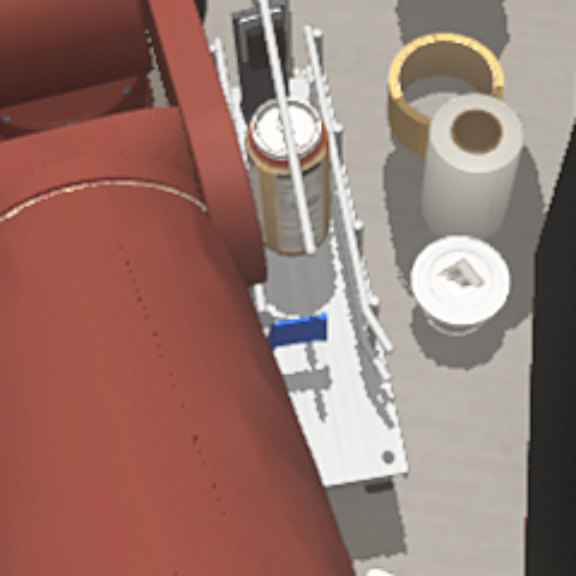

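drive_tool:
  series: "0.026 0 0 0; 0.026 0 0 0; 0.025 0 0 0; 0 -0.026 0 0; 0 -0.027 0 0; 0 -0.027 0 0; 0 -0.026 0 0; 0 0 0 0; 0 0 0 0"

```text
time: 6.12
tcp_pos: [388.0, 154.0, 212.0]
ee_rot: [-0.0, -0.152, 0.988, 0.0]
force: [-0.1, -0.2, -3.5]
grip_width: 51.5
```

Run:
```python
from h import *
st(lane(-65,0,192))
for n in("side","top"): cv2.imwrite(f"pics/{n}3.png",cv2.resize(robot.get_image(n)[120:360,180:420,::-1],None,fx=2.4,fy=2.4))
```

```text
t 6.12 tcp [388. 154. 212.] lane -65.6 0.5 yang 107.54 tilt [-0.0007  0.0004] F [-0.1 -0.2 -3.5] lane F -0.2 -0.2 w 51.5
tool delta [-0.6 -0.5 20. ]
```

View pics/side3.png

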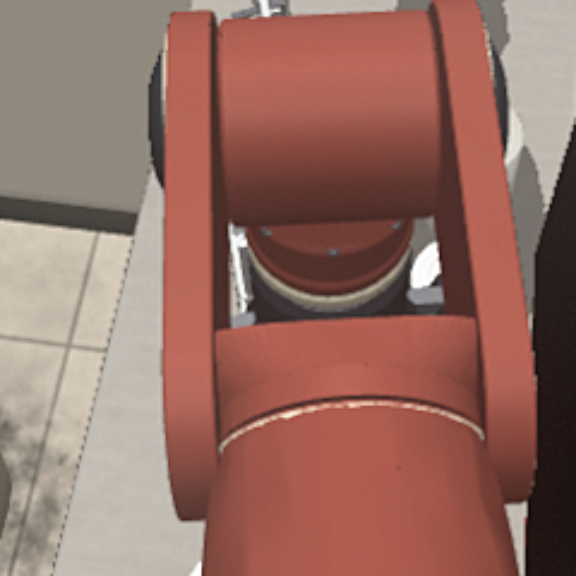

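View pics/top3.png

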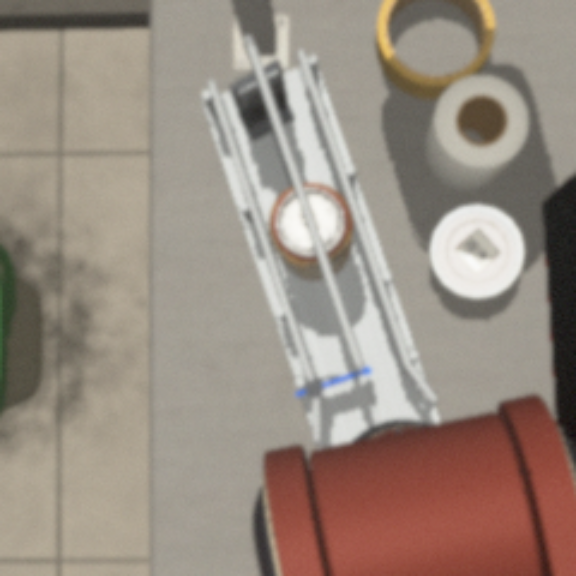

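drive_tool:
  series: "0 0 0.008 -0.5; 0 0 0.006 0; 0 0 0.003 0; 0 0 0 0"

```text
time: 6.72
tcp_pos: [388.1, 153.7, 194.8]
ee_rot: [-0.0, -0.157, 0.988, -0.0]
force: [0.1, 0.5, -2.5]
grip_width: 51.7
```

drive_tool:
  series: "0 0 0.002 0; 0 0 0 0"

```text
time: 6.98
tcp_pos: [388.3, 153.7, 193.3]
ee_rot: [0.0, -0.157, 0.988, 0.0]
force: [-1.1, -0.3, -2.4]
grip_width: 51.7
```

drive_tool:
  series: "0 0 0.0015 0; 0 0 0 0"

```text
time: 7.22
tcp_pos: [388.3, 153.7, 191.7]
ee_rot: [-0.0, -0.157, 0.988, -0.0]
force: [-0.4, 0.7, -3.0]
grip_width: 51.4
```

drive_tool:
  series: "0 0 0.001 0; 0 0 0 0"

```text
time: 7.48
tcp_pos: [388.6, 153.8, 191.4]
ee_rot: [0.0, -0.157, 0.988, 0.0]
force: [0.6, 0.3, 0.2]
grip_width: 51.5
```

drive_tool:
  series: "0 0 0.001 0; 0 0 0 0"

```text
time: 7.72
tcp_pos: [389.0, 153.9, 191.4]
ee_rot: [0.001, -0.157, 0.988, 0.0]
force: [-2.1, -1.0, 5.5]
grip_width: 51.5
```

drive_tool:
  series: "0 0 -0.0015 0; -0.006 0 0 0; -0.008 0 0 0; -0.008 0 0 0; -0.004 0 0 0; 0 0 0 0"

```text
time: 8.48
tcp_pos: [414.0, 161.6, 192.3]
ee_rot: [0.0, -0.157, 0.988, -0.001]
force: [-2.0, -1.3, 6.1]
grip_width: 51.6
```

Run:
```python
from h import *
st(lane(0,0,192))
```

```text
t 8.47 tcp [414.  161.6 192.3] lane -38.6 -0.3 yang 108.11 tilt [ 0.0007 -0.0012] F [-2.  -1.3  6.1] lane F -2.3 -0.6 w 51.6
tool delta [-38.6   0.2   0.3]
```

drive_tool:
  series: "0 0 -0.001 0; 0 0 0 0"

```text
time: 8.72
tcp_pos: [413.4, 161.7, 192.4]
ee_rot: [0.0, -0.157, 0.988, -0.0]
force: [-0.3, -2.9, 3.5]
grip_width: 51.6
```

drive_tool:
  series: "0 0 -0.001 0; 0 0 0 0"

```text
time: 8.98
tcp_pos: [412.8, 162.0, 192.6]
ee_rot: [-0.0, -0.157, 0.988, 0.0]
force: [0.2, -0.8, -0.5]
grip_width: 51.5
```

Run:
```python
from h import *
st(lane(0,0,192))
for n in("side","top"): cv2.imwrite(f"pics/{n}4.png",cv2.resize(robot.get_image(n)[120:360,180:420,::-1],None,fx=2.4,fy=2.4))
```

```text
t 8.97 tcp [412.8 162.  192.6] lane -39.6 0.4 yang 108.11 tilt [-0.0006  0.0005] F [ 0.2 -0.8 -0.5] lane F -0.0 -0.8 w 51.5
tool delta [-39.6  -0.5   0.6]
```

View pics/top4.png

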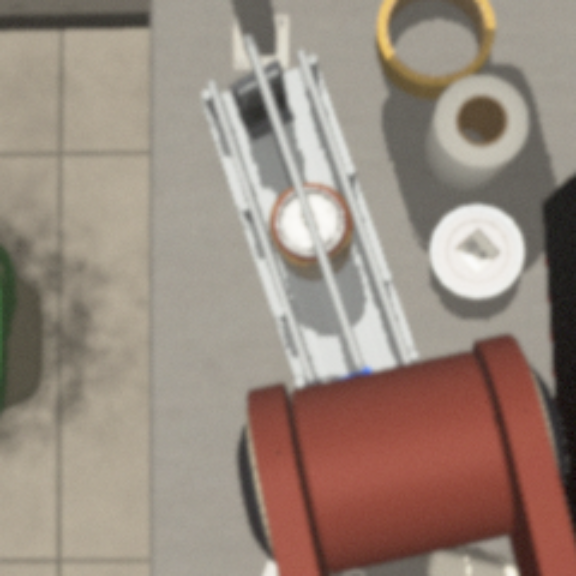

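drive_tool:
  series: "0 0 -0.0005 0; -0.005 0 0 0; -0.005 0 0 0; -0.005 0 0 0; 0 0 0 0"

```text
time: 9.7
tcp_pos: [427.6, 166.6, 193.8]
ee_rot: [-0.0, -0.157, 0.988, -0.0]
force: [-0.2, -0.8, -3.1]
grip_width: 51.2
```

Run:
```python
from h import *
st(lane(0,0,192))
```

```text
t 9.7 tcp [427.6 166.6 193.8] lane -24.1 0.2 yang 108.11 tilt [-0.0002 -0.    ] F [-0.2 -0.8 -3.1] lane F -0.5 -0.7 w 51.2
tool delta [-24.1  -0.3   1.8]
```

drive_tool:
  series: "-0.005 0 0 0; -0.005 0 0 0; -0.005 0 0 0; -0.005 0 0 0; 0 0 0 0"

```text
time: 10.32
tcp_pos: [446.5, 172.5, 193.7]
ee_rot: [-0.0, -0.157, 0.988, -0.0]
force: [-0.8, -1.8, -2.1]
grip_width: 51.5
```

Run:
```python
from h import *
st(lane(0,0,193))
cv2.imwrite(f"pics/top5.png",cv2.resize(robot.get_image("top")[120:360,180:420,::-1],None,fx=2.4,fy=2.4))
```

```text
t 10.32 tcp [446.5 172.5 193.7] lane -4.2 0.0 yang 108.11 tilt [-0.0002 -0.0008] F [-0.8 -1.8 -2.1] lane F -1.3 -1.5 w 51.5
tool delta [-4.2 -0.   0.7]
```

View pics/top5.png

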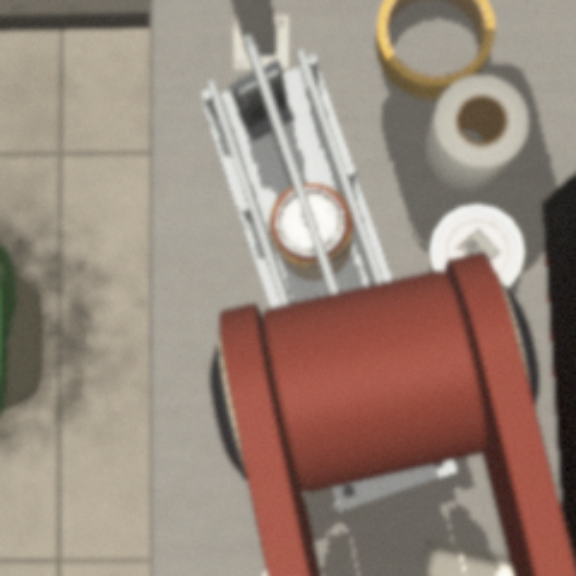

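drive_tool:
  series: "-0.006 0 0 0; -0.006 0 0 0; -0.006 0 0 0; -0.006 0 0 0; 0 0 0 0"

```text
time: 11.0
tcp_pos: [469.8, 180.1, 193.4]
ee_rot: [0.001, -0.157, 0.988, -0.0]
force: [0.5, -1.2, -5.3]
grip_width: 51.5
```

```bash
python3 -c "
from h import *
st()"
```

```text
t 11.0 tcp [469.8 180.1 193.4] lane 20.3 0.1 yang 108.1 tilt [ 0.0011 -0.0001] F [ 0.5 -1.2 -5.3] lane F 0.1 -1.3 w 51.5
```

drive_tool:
  series: "-0.005 0 0 0; -0.005 0 0 0; -0.005 0 0 0; 0 0 0 0"

```text
time: 11.5
tcp_pos: [484.2, 185.2, 193.3]
ee_rot: [0.001, -0.157, 0.988, 0.0]
force: [2.3, -1.2, -9.6]
grip_width: 51.7
```

Run:
```python
from h import *
st()
cv2.imwrite(f"pics/top6.png",cv2.resize(robot.get_image("top")[120:360,180:420,::-1],None,fx=2.4,fy=2.4))
```

```text
t 11.5 tcp [484.2 185.2 193.3] lane 35.5 0.4 yang 108.1 tilt [0.0018 0.0009] F [ 2.3 -1.2 -9.6] lane F 1.8 -1.9 w 51.7
```

View pics/top6.png

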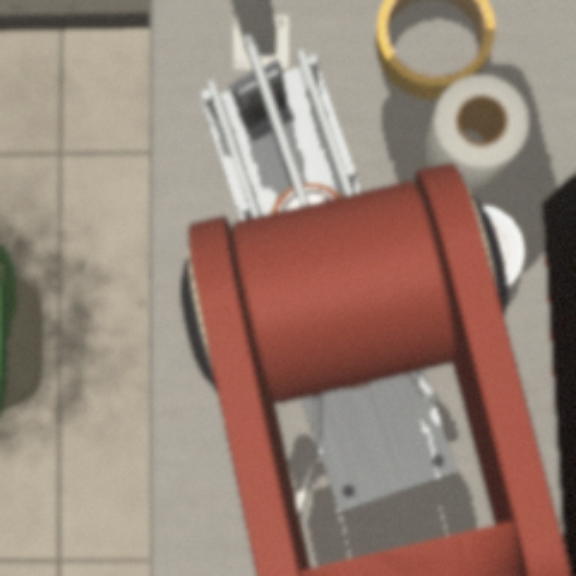

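Run:
```python
from h import *
st()
s=robot.state();T=s['torque'];print(T.round(2),"lane x,y",(T@LX).round(2),(T@LY).round(2))
cv2.imwrite(f"pics/side6.png",cv2.resize(robot.get_image("side")[80:340,180:420,::-1],None,fx=2.3,fy=2.3))
```

```text
t 11.55 tcp [484.1 185.1 193.3] lane 35.3 0.4 yang 108.1 tilt [0.0018 0.0008] F [  3.6  -0.5 -11.1] lane F 3.3 -1.6 w 51.8
[-0.22 -0.63  0.04] lane x,y -0.4 -0.53
```

View pics/side6.png

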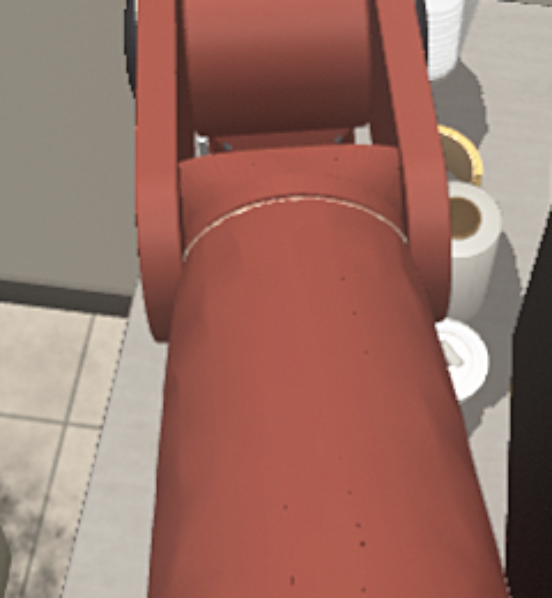

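drive_tool:
  series: "0 0 0.001 0; 0 0 0 0"

```text
time: 11.85
tcp_pos: [483.8, 185.0, 193.3]
ee_rot: [0.001, -0.157, 0.988, 0.0]
force: [3.1, -0.5, -8.2]
grip_width: 51.5
```

Run:
```python
from h import *
st()
s=robot.state();T=s['torque'];print(T.round(2),"lane x,y",(T@LX).round(2),(T@LY).round(2))
```

```text
t 11.85 tcp [483.8 185.  193.3] lane 35.1 0.4 yang 108.11 tilt [0.0017 0.0005] F [ 3.1 -0.5 -8.2] lane F 2.8 -1.5 w 51.5
[-0.16 -0.59  0.  ] lane x,y -0.33 -0.51
```

drive_tool:
  series: "0 0 0.001 0; 0 0 0 0"

```text
time: 12.1
tcp_pos: [483.7, 184.8, 192.9]
ee_rot: [0.001, -0.157, 0.988, -0.0]
force: [0.8, -1.9, -4.1]
grip_width: 52.0
```

Run:
```python
from h import *
st()
s=robot.state();T=s['torque'];print(T.round(2),"lane x,y",(T@LX).round(2),(T@LY).round(2))
```

```text
t 12.1 tcp [483.7 184.8 192.9] lane 34.9 0.3 yang 108.11 tilt [0.0013 0.0001] F [ 0.8 -1.9 -4.1] lane F 0.2 -2.1 w 52.0
[-0.28 -0.26  0.03] lane x,y -0.35 -0.16
```

drive_tool:
  series: "0 0 0 0; 0 0 0 0; 0 0 0 0"
  claw: 0.78

```text
time: 12.48
tcp_pos: [483.6, 185.1, 192.5]
ee_rot: [0.0, -0.157, 0.988, 0.0]
force: [-0.4, 0.5, -0.4]
grip_width: 67.0
```

Run:
```python
from h import *
st(lane(35,0,190))
s=robot.state();T=s['torque'];print(T.round(2),"lane x,y",(T@LX).round(2),(T@LY).round(2))
```

```text
t 12.47 tcp [483.6 185.1 192.5] lane 34.8 0.5 yang 108.12 tilt [0.0007 0.0005] F [-0.4  0.5 -0.4] lane F -0.2 0.6 w 67.0
tool delta [-0.2 -0.5  2.5]
[ 0.04 -0.05 -0.01] lane x,y 0.02 -0.06
```

drive_tool:
  series: "0 0 -0.02 0; 0 0 -0.03 0; 0 0 -0.03 0; 0.03 0 0 0; 0.035 0 0 0; 0.04 0 0 0; 0.035 0 0 0; 0 0 0 0"

```text
time: 13.48
tcp_pos: [349.6, 141.2, 273.7]
ee_rot: [0.002, -0.157, 0.988, 0.0]
force: [0.9, 0.8, 0.4]
grip_width: 66.8
```

Run:
```python
from h import *
st(lane(35,0,190))
for n in("side","top"): cv2.imwrite(f"pics/{n}7.png",cv2.resize(robot.get_image(n)[120:360,180:420,::-1],None,fx=2.4,fy=2.4))
```

```text
t 13.47 tcp [349.6 141.2 273.7] lane -106.1 0.2 yang 108.1 tilt [0.0041 0.0009] F [0.9 0.8 0.4] lane F 1.1 0.5 w 66.8
tool delta [-140.8   -0.4   84.3]
```

View pics/top7.png

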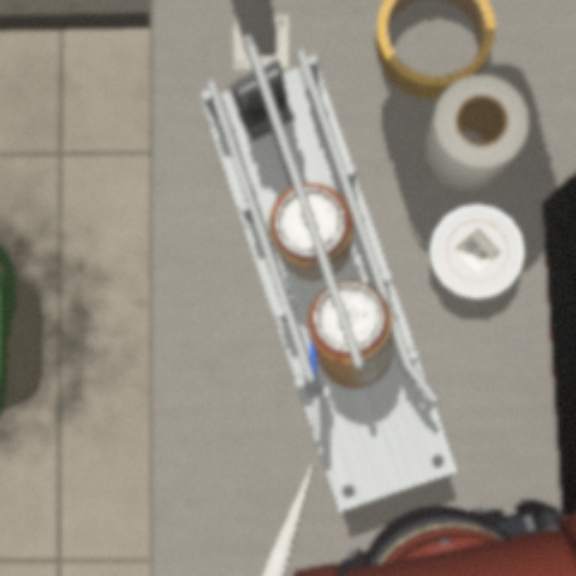

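View pics/side7.png

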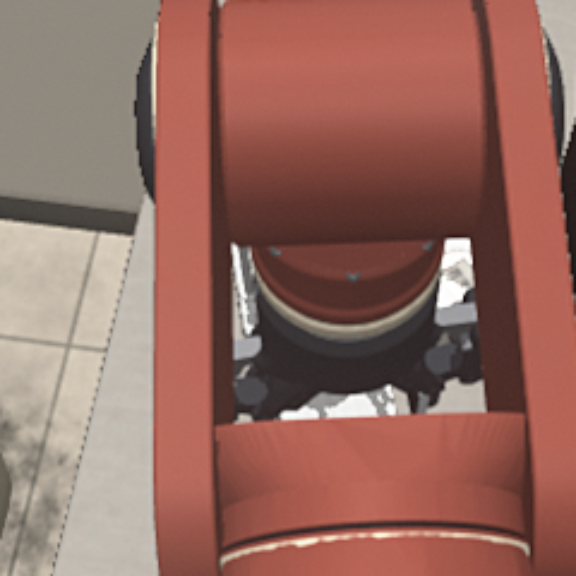

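The can now stands upright on the plate with its top at about (350,318) in the crop. The flap (blue, 312,357) is folded along the left rail, and the first can is at (311,224).

Run:
```python
from h import *
for u,v in((350,316),(311.5,222)):
    X=onz("top",180+u/2.4,120+v/2.4,222);d=X-L0;print(X.round(1),(d@LX).round(1),(d@LY).round(1))
st(lane(30,0,274))
```

```text
[484.4 180.3 222. ] 34.2 -4.3
[542.5 203.4 222. ] 96.6 -0.2
t 13.57 tcp [350.8 141.4 273.3] lane -104.9 0.1 yang 108.11 tilt [0.0029 0.0007] F [-0.2  0.2 -0.2] lane F -0.1 0.2 w 66.9
tool delta [-134.9   -0.3   -0.3]
```

drive_tool:
  series: "-0.034 0 0 0; -0.035 0 0 0; -0.035 0.001 0 0; -0.035 0.001 0 0; 0 0 0.02 0; 0 0 0.025 0; 0 0 0.02 0; 0 0 0.01 0; 0 0 0.006 0; 0 0 0 0"

```text
time: 14.82
tcp_pos: [481.8, 186.4, 191.0]
ee_rot: [0.0, -0.157, 0.988, 0.0]
force: [-0.1, -0.3, -0.6]
grip_width: 67.1
```

Run:
```python
from h import *
st(lane(34,-2,189.5))
```

```text
t 14.82 tcp [481.8 186.4 191. ] lane 33.6 2.3 yang 108.11 tilt [0.0003 0.0001] F [-0.1 -0.3 -0.6] lane F -0.2 -0.3 w 67.1
tool delta [-0.4 -4.3  1.5]
```

drive_tool:
  series: "0 -0.004 0.0015 0; 0 0 0 0"

```text
time: 15.08
tcp_pos: [483.4, 182.4, 189.9]
ee_rot: [0.001, -0.157, 0.988, -0.0]
force: [0.9, 0.1, 0.6]
grip_width: 66.5
```

drive_tool:
  series: "0 0 0 0; 0 0 0 0; 0 0 0 0; 0 0 0 0"
  claw: 0
  grip_force: 30

```text
time: 15.58
tcp_pos: [483.4, 182.5, 190.0]
ee_rot: [0.0, -0.157, 0.988, -0.0]
force: [-0.2, -1.3, 3.9]
grip_width: 51.9
```

Run:
```python
from h import *
st(lane(34,-2,189.5))
s=robot.state();T=s['torque'];print(T.round(2),"lane x,y",(T@LX).round(2),(T@LY).round(2))
```

```text
t 15.57 tcp [483.4 182.5 190. ] lane 33.9 -1.9 yang 108.11 tilt [ 0.0011 -0.0003] F [-0.2 -1.3  3.9] lane F -0.6 -1.2 w 51.9
tool delta [-0.1 -0.1  0.5]
[-0.3   0.04 -0.02] lane x,y -0.27 0.13
```

drive_tool:
  series: "0 0 -0.001 0; -0.003 0 0 0; -0.003 0 0 0; 0 0 0 0"

```text
time: 16.08
tcp_pos: [488.5, 184.3, 189.9]
ee_rot: [-0.001, -0.157, 0.988, -0.0]
force: [-3.3, -3.3, 2.4]
grip_width: 51.6
```

```bash
cat > s.py <<'E'
from h import *
st()
s=robot.state();T=s['torque'];print(T.round(2),"lane x,y",(T@LX).round(2),(T@LY).round(2))
E
python3 s.py
```

```text
t 16.07 tcp [488.5 184.3 189.9] lane 39.3 -1.7 yang 108.11 tilt [-0.0014 -0.0006] F [-3.3 -3.3  2.4] lane F -4.2 -2.1 w 51.6
[-0.76  0.6   0.02] lane x,y -0.54 0.8
```

drive_tool:
  series: "0 0 -0.0007 0; 0 0 0 0"

```text
time: 16.32
tcp_pos: [488.5, 184.5, 190.1]
ee_rot: [-0.0, -0.157, 0.988, 0.0]
force: [0.1, -2.1, -2.2]
grip_width: 51.6
```

```bash
python3 s.py
```

```text
t 16.32 tcp [488.5 184.5 190.1] lane 39.3 -1.5 yang 108.11 tilt [-0.0006  0.0002] F [ 0.1 -2.1 -2.2] lane F -0.6 -2.1 w 51.6
[-0.33  0.17  0.01] lane x,y -0.27 0.26
```

drive_tool:
  series: "-0.003 0 0 0; -0.003 0 0 0; -0.003 0 0 0; -0.003 0 0 0"

```text
time: 16.82
tcp_pos: [500.1, 188.2, 190.5]
ee_rot: [-0.0, -0.157, 0.988, -0.0]
force: [-1.4, -1.6, -4.4]
grip_width: 51.7
```

```bash
python3 s.py
```

```text
t 16.82 tcp [500.1 188.2 190.5] lane 51.5 -1.6 yang 108.11 tilt [-0.0007 -0.0002] F [-1.4 -1.6 -4.4] lane F -1.8 -1.1 w 51.7
[-0.38  0.18  0.07] lane x,y -0.31 0.29
```

Run:
```python
from h import *
for z in(110,150,190):
    X=onz("top",235+153/2.7,125+128/2.7,z);d=X-L0;print(z,(d@LX).round(1),(d@LY).round(1))
```

```text
110 186.5 5.4
150 177.8 5.7
190 169.1 6.1
```

drive_tool:
  series: "-0.0025 0 0 0; -0.0025 0 0 0; -0.0025 0 0 0; 0 0 0 0"

```text
time: 17.32
tcp_pos: [507.7, 190.6, 190.7]
ee_rot: [0.001, -0.157, 0.988, 0.0]
force: [1.7, -1.9, -8.8]
grip_width: 51.6
```

```bash
python3 s.py
```

```text
t 17.32 tcp [507.7 190.6 190.7] lane 59.5 -1.6 yang 108.11 tilt [0.0011 0.0003] F [ 1.7 -1.9 -8.8] lane F 1.0 -2.3 w 51.6
[-0.27 -0.34 -0.01] lane x,y -0.36 -0.24
```

drive_tool:
  series: "0 0 0 0; 0 0 0 0; 0 0 0.0005 0"
  claw: 0.72

```text
time: 17.7
tcp_pos: [508.0, 190.9, 192.0]
ee_rot: [0.001, -0.157, 0.988, 0.0]
force: [-0.3, -0.1, 0.3]
grip_width: 61.8
```

```bash
python3 s.py
```

```text
t 17.7 tcp [508.  190.9 192. ] lane 59.9 -1.5 yang 108.11 tilt [0.0026 0.0009] F [-0.3 -0.1  0.3] lane F -0.3 -0.0 w 61.8
[ 0.   -0.03  0.05] lane x,y -0.01 -0.03
```

drive_tool:
  series: "0 0 0 0; 0 0 0 0; 0 0 0 0; 0 0 0 0"
  claw: 0
  grip_force: 55

```text
time: 18.2
tcp_pos: [507.8, 190.6, 191.8]
ee_rot: [0.001, -0.157, 0.988, 0.0]
force: [-0.7, -0.3, 6.1]
grip_width: 50.7
```

```bash
python3 s.py
```

```text
t 18.2 tcp [507.8 190.6 191.8] lane 59.6 -1.7 yang 108.11 tilt [0.0016 0.0004] F [-0.7 -0.3  6.1] lane F -0.7 -0.0 w 50.7
[-0.01  0.23  0.03] lane x,y 0.06 0.23
```

drive_tool:
  series: "0 0 -0.0015 0; 0 0 0 0"

```text
time: 18.45
tcp_pos: [507.3, 190.5, 191.8]
ee_rot: [0.0, -0.157, 0.988, -0.0]
force: [0.6, -0.2, 1.8]
grip_width: 50.7
```

```bash
python3 s.py
```

```text
t 18.45 tcp [507.3 190.5 191.8] lane 59.1 -1.7 yang 108.11 tilt [ 0.0001 -0.    ] F [ 0.6 -0.2  1.8] lane F 0.5 -0.3 w 50.7
[-0.02 -0.11  0.  ] lane x,y -0.05 -0.1
```

drive_tool:
  series: "0 0 -0.001 0; -0.002 0 0 0; -0.002 0 0 0; 0 0 0 0"

```text
time: 18.95
tcp_pos: [510.8, 191.7, 192.3]
ee_rot: [-0.001, -0.157, 0.988, -0.0]
force: [-0.4, -0.7, -3.2]
grip_width: 50.8
```

```bash
python3 s.py
```

```text
t 18.95 tcp [510.8 191.7 192.3] lane 62.8 -1.6 yang 108.11 tilt [-0.0012 -0.0003] F [-0.4 -0.7 -3.2] lane F -0.6 -0.6 w 50.8
[-0.19  0.01  0.05] lane x,y -0.17 0.07
```

drive_tool:
  series: "-0.0025 0 0 0; -0.0025 0 0 0; 0 0 0 0"

```text
time: 19.32
tcp_pos: [516.2, 193.4, 193.1]
ee_rot: [0.0, -0.157, 0.988, -0.0]
force: [-0.4, -0.7, -2.5]
grip_width: 50.2
```

```bash
python3 s.py
```

```text
t 19.32 tcp [516.2 193.4 193.1] lane 68.4 -1.6 yang 108.1 tilt [0.0005 0.0001] F [-0.4 -0.7 -2.5] lane F -0.6 -0.5 w 50.2
[-0.17  0.   -0.06] lane x,y -0.16 0.06
```

drive_tool:
  series: "-0.0025 0 0.0005 0; -0.0025 0 0 0; 0 0 0 0"

```text
time: 19.7
tcp_pos: [520.9, 195.0, 192.6]
ee_rot: [0.0, -0.157, 0.988, 0.0]
force: [-0.7, -1.8, -1.8]
grip_width: 50.6
```

```bash
python3 s.py
```

```text
t 19.7 tcp [520.9 195.  192.6] lane 73.4 -1.6 yang 108.11 tilt [0.0006 0.0001] F [-0.7 -1.8 -1.8] lane F -1.2 -1.5 w 50.6
[-0.2   0.06  0.05] lane x,y -0.18 0.12
```

drive_tool:
  series: "-0.0025 0 0 0; -0.0025 0 0 0; 0 0 0 0"

```text
time: 20.08
tcp_pos: [525.5, 196.6, 192.4]
ee_rot: [0.0, -0.157, 0.988, 0.0]
force: [-0.5, 0.5, -2.4]
grip_width: 50.6
```

```bash
python3 s.py
```

```text
t 20.07 tcp [525.5 196.6 192.4] lane 78.2 -1.5 yang 108.11 tilt [0.0001 0.0004] F [-0.5  0.5 -2.4] lane F -0.3 0.6 w 50.6
[-0.01  0.17 -0.  ] lane x,y 0.04 0.16
```

Run:
```python
from h import *
cv2.imwrite(f"pics/top8.png",cv2.resize(robot.get_image("top")[120:360,180:420,::-1],None,fx=2.4,fy=2.4))
```

```text
(no output)
```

View pics/top8.png

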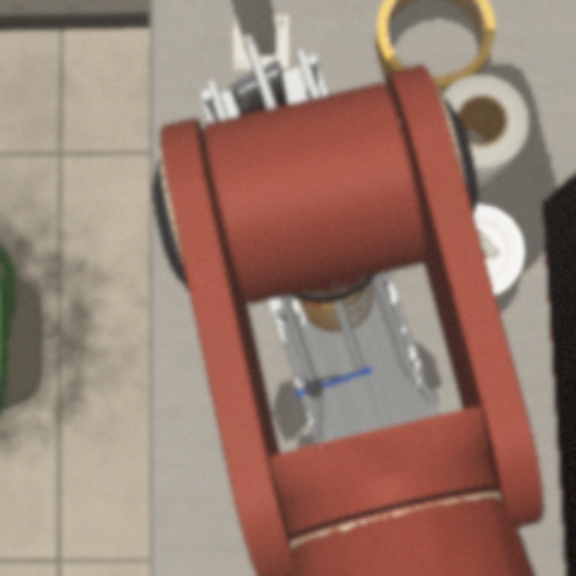

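The flap (blue, across 335,380) has shut behind the new can. I'll keep pushing.

drive_tool:
  series: "-0.0025 0 0 0; -0.0025 0 0 0; 0 0 0 0"

```text
time: 20.5
tcp_pos: [530.3, 198.1, 192.4]
ee_rot: [0.0, -0.157, 0.988, 0.0]
force: [-1.1, -0.2, -2.9]
grip_width: 50.6
```

```bash
python3 s.py
```

```text
t 20.5 tcp [530.3 198.1 192.4] lane 83.3 -1.5 yang 108.11 tilt [0.0001 0.0002] F [-1.1 -0.2 -2.9] lane F -1.1 0.2 w 50.6
[0.01 0.18 0.03] lane x,y 0.07 0.16
```

drive_tool:
  series: "-0.0025 0 0 0; -0.0025 0 0 0; 0 0 0 0"

```text
time: 20.88
tcp_pos: [535.1, 199.6, 192.5]
ee_rot: [0.0, -0.157, 0.988, 0.0]
force: [-1.4, -0.6, -2.6]
grip_width: 50.6
```

```bash
python3 s.py
```

```text
t 20.88 tcp [535.1 199.6 192.5] lane 88.3 -1.5 yang 108.11 tilt [0.0002 0.0002] F [-1.4 -0.6 -2.6] lane F -1.5 -0.1 w 50.6
[ 0.01  0.22 -0.01] lane x,y 0.08 0.2
```

drive_tool:
  series: "-0.002 0 0 0; -0.002 0 0 0; 0 0 0 0"

```text
time: 21.25
tcp_pos: [538.8, 200.8, 192.5]
ee_rot: [0.0, -0.157, 0.988, 0.0]
force: [-0.8, 0.3, -2.6]
grip_width: 50.6
```

drive_tool:
  series: "-0.002 0 0 0; -0.002 0 0 0; 0 0 0 0"

```text
time: 21.62
tcp_pos: [542.7, 202.1, 192.5]
ee_rot: [0.0, -0.157, 0.988, 0.0]
force: [-1.2, 0.2, -3.0]
grip_width: 50.7
```

```bash
python3 s.py
```

```text
t 21.62 tcp [542.7 202.1 192.5] lane 96.4 -1.5 yang 108.11 tilt [0.0005 0.0002] F [-1.2  0.2 -3. ] lane F -1.1 0.5 w 50.7
[ 0.07  0.19 -0.01] lane x,y 0.12 0.16
```

drive_tool:
  series: "-0.002 0 0 0; -0.002 0 0 0; 0 0 0 0"

```text
time: 22.0
tcp_pos: [546.5, 203.3, 192.5]
ee_rot: [0.0, -0.157, 0.988, 0.0]
force: [-1.9, -0.2, -2.5]
grip_width: 50.7
```

drive_tool:
  series: "-0.0015 0 0 0; -0.0015 0 0 0; 0 0 0 0"

```text
time: 22.38
tcp_pos: [549.2, 204.3, 192.5]
ee_rot: [0.0, -0.157, 0.988, 0.0]
force: [-1.1, 0.6, -2.0]
grip_width: 50.4
```

```bash
python3 s.py
```

```text
t 22.38 tcp [549.2 204.3 192.5] lane 103.2 -1.5 yang 108.11 tilt [0.0002 0.0001] F [-1.1  0.6 -2. ] lane F -0.9 0.9 w 50.4
[ 0.06  0.29 -0.03] lane x,y 0.14 0.26
```

drive_tool:
  series: "-0.0015 0 0 0; -0.0015 0 0 0; 0 0 0 0"

```text
time: 22.75
tcp_pos: [552.1, 205.2, 192.5]
ee_rot: [0.0, -0.157, 0.988, 0.0]
force: [-1.2, 1.1, -2.1]
grip_width: 50.6
```

drive_tool:
  series: "-0.0015 0 0 0; -0.0015 0 0 0; 0 0 0 0"

```text
time: 23.12
tcp_pos: [554.9, 206.1, 192.5]
ee_rot: [0.0, -0.157, 0.988, 0.0]
force: [-1.1, 1.1, -3.1]
grip_width: 50.5
```

```bash
python3 s.py
```

```text
t 23.12 tcp [554.9 206.1 192.5] lane 109.2 -1.5 yang 108.11 tilt [0.0002 0.0001] F [-1.1  1.1 -3.1] lane F -0.8 1.4 w 50.5
[ 0.06  0.26 -0.04] lane x,y 0.14 0.23
```

Run:
```python
from h import *
cv2.imwrite(f"pics/top9.png",cv2.resize(robot.get_image("top")[120:330,200:400,::-1],None,fx=2.8,fy=2.8,interpolation=cv2.INTER_CUBIC))
```

```text
(no output)
```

View pics/top9.png

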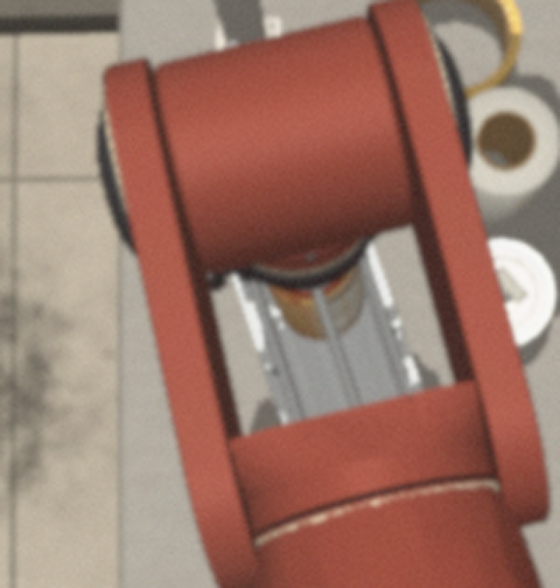

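Run:
```python
from h import *
X=onz("top",314.3,240.7,90);d=X-L0;print((d@LX).round(1),(d@LY).round(1))
```

```text
64.2 5.6
```

drive_tool:
  series: "-0.0015 0 0 0; -0.0015 0 0 0; 0 0 0 0"

```text
time: 23.55
tcp_pos: [557.6, 206.9, 192.4]
ee_rot: [-0.0, -0.157, 0.988, -0.0]
force: [-1.6, -0.5, -2.1]
grip_width: 50.6
```

```bash
python3 s.py
```

```text
t 23.55 tcp [557.6 206.9 192.4] lane 112.0 -1.5 yang 108.11 tilt [-0.0005 -0.0002] F [-1.6 -0.5 -2.1] lane F -1.7 0.0 w 50.6
[-0.04  0.46 -0.01] lane x,y 0.11 0.45
```

Run:
```python
from h import *
im=cv2.imread("pics/top9.png")
def draw(ax,col):
    for z,r in((88,24),(99,26.5),(204,26.5)):
        pts=[proj("top",lane(ax+r*np.cos(a),-1.5+r*np.sin(a),z)) for a in np.linspace(0,6.28,40)]
        q=((np.array(pts)-[200,120])*2.8).astype(int); cv2.polylines(im,[q],True,col,1)
draw(109,(0,255,0));draw(90,(255,0,0))
cv2.imwrite("pics/ov9.png",im)
im=cv2.imread("pics/top7.png")
def d7(ax,y,col):
    for z,r in((88,24),(222,26.5)):
        pts=[proj("top",lane(ax+r*np.cos(a),y+r*np.sin(a),z)) for a in np.linspace(0,6.28,40)]
        q=((np.array(pts)-[180,120])*2.4).astype(int); cv2.polylines(im,[q],True,col,1)
d7(34.5,-4,(0,255,0));d7(96.6,-.2,(255,0,0))
cv2.imwrite("pics/ov7.png",im)
```

```text
(no output)
```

View pics/ov9.png

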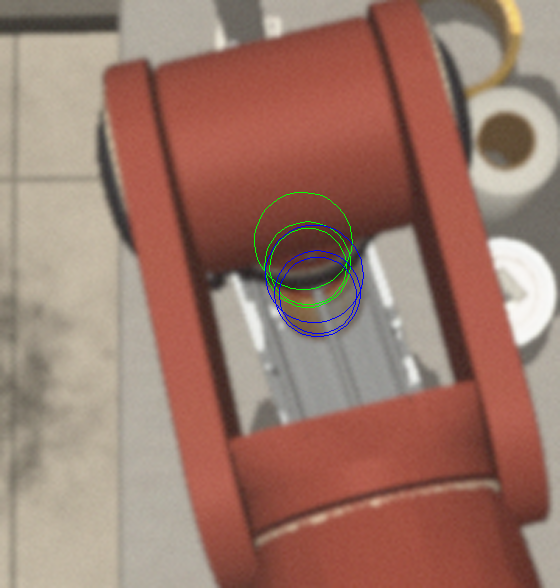

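View pics/ov7.png

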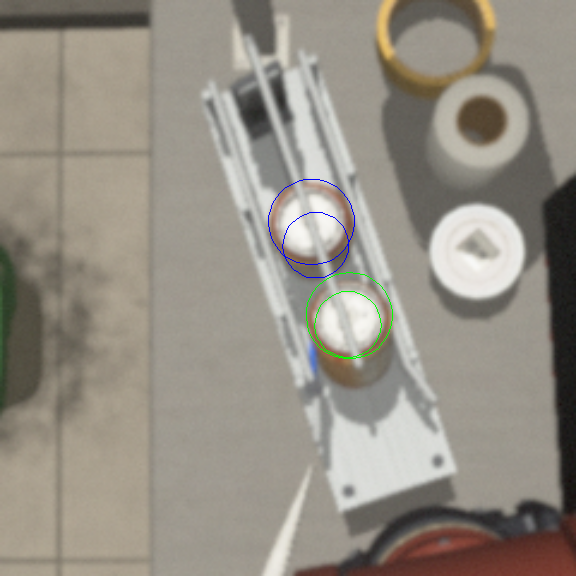

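Run:
```python
import cv2
a=cv2.imread("pics/top7.png")[160:420,230:450]
cv2.imwrite("pics/z7.png",cv2.resize(a,None,fx=2.3,fy=2.3,interpolation=cv2.INTER_CUBIC))
```

```text
(no output)
```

View pics/z7.png

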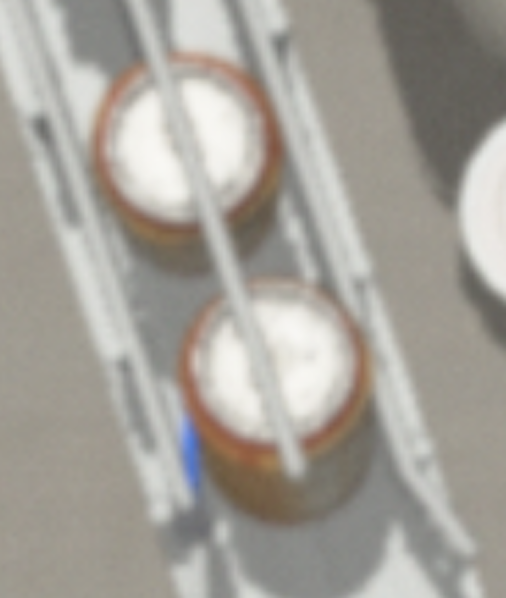

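drive_tool:
  series: "0 0 0 0; 0 0 0 0; 0 0 0 0"
  claw: 0.85

```text
time: 23.92
tcp_pos: [558.2, 207.1, 193.2]
ee_rot: [0.001, -0.157, 0.988, 0.0]
force: [0.4, -0.9, -1.1]
grip_width: 72.5
```

```bash
python3 s.py
python3 - <<'E'
from h import *
cv2.imwrite(f"pics/top10.png",cv2.resize(robot.get_image("top")[120:330,200:400,::-1],None,fx=2.8,fy=2.8,interpolation=cv2.INTER_CUBIC))
E
```

```text
t 23.93 tcp [558.2 207.1 193.2] lane 112.6 -1.6 yang 108.11 tilt [0.0017 0.0003] F [ 0.4 -0.9 -1.1] lane F 0.1 -1.0 w 72.5
[-0.02  0.   -0.03] lane x,y -0.02 0.01
```

View pics/top10.png

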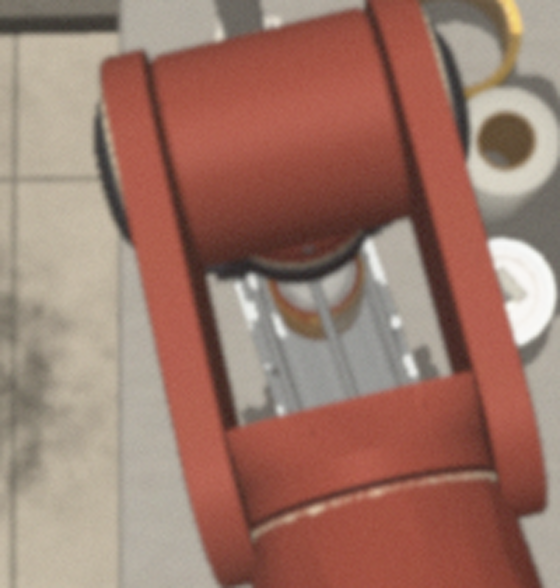

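Run:
```python
from h import *
for v,z,r in((338,90,24.5),(314,219,25.5)):
    X=onz("top",200+319/2.8,120+v/2.8,z)+[r,0,0];d=X-L0;print((d@LX).round(1),(d@LY).round(1))
st(lane(89,-1.5,190.5))
```

```text
87.7 -1.3
91.5 -4.7
t 23.98 tcp [558.1 207.1 193.1] lane 112.5 -1.6 yang 108.11 tilt [0.0013 0.0002] F [-0.2  0.2  0.5] lane F -0.1 0.3 w 72.8
tool delta [23.5  0.1  2.5]
```

drive_tool:
  series: "0.012 0 0 0; 0.011 0 0.0015 0; 0 0 0.001 0; 0 0 0 0"

```text
time: 24.48
tcp_pos: [535.6, 199.8, 189.9]
ee_rot: [0.0, -0.157, 0.988, 0.0]
force: [0.7, 0.1, 0.3]
grip_width: 72.5
```

drive_tool:
  series: "0 0 0 0; 0 0 0 0; 0 0 0 0; 0 0 0 0"
  claw: 0
  grip_force: 55

```text
time: 24.98
tcp_pos: [536.2, 199.8, 190.5]
ee_rot: [0.0, -0.157, 0.988, -0.0]
force: [-0.2, -0.6, 3.6]
grip_width: 51.1
```

```bash
python3 s.py
python3 - <<'E'
from h import *
cv2.imwrite(f"pics/top11.png",cv2.resize(robot.get_image("top")[120:330,200:400,::-1],None,fx=2.8,fy=2.8,interpolation=cv2.INTER_CUBIC))
E
```

```text
t 24.98 tcp [536.2 199.8 190.5] lane 89.4 -1.7 yang 108.1 tilt [ 0.0008 -0.    ] F [-0.2 -0.6  3.6] lane F -0.4 -0.5 w 51.1
[-0.12  0.08  0.  ] lane x,y -0.09 0.11
```

View pics/top11.png

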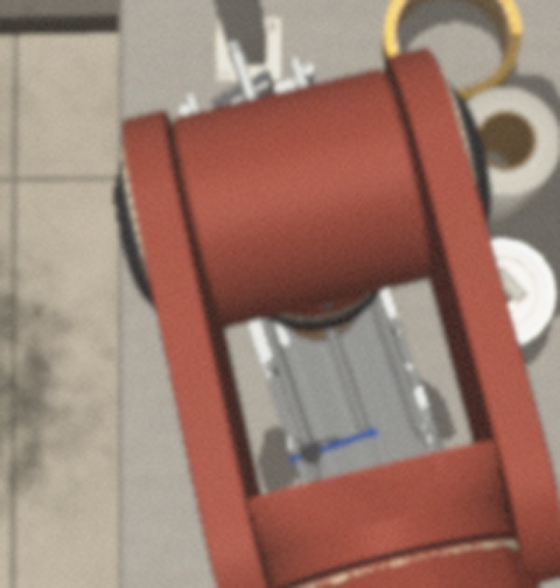

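drive_tool:
  series: "0 0 -0.0017 0; 0 0 0 0"

```text
time: 25.28
tcp_pos: [535.1, 199.8, 190.5]
ee_rot: [-0.001, -0.157, 0.988, 0.0]
force: [0.1, 0.9, -2.5]
grip_width: 51.0
```

drive_tool:
  series: "-0.002 0 0 0; -0.002 0 0 0; 0 0 0 0"

```text
time: 25.65
tcp_pos: [539.4, 201.0, 191.1]
ee_rot: [-0.001, -0.157, 0.988, -0.0]
force: [-0.9, -0.4, -2.9]
grip_width: 51.0
```

```bash
python3 s.py
```

```text
t 25.65 tcp [539.4 201.  191.1] lane 92.9 -1.5 yang 108.11 tilt [-0.0011 -0.0003] F [-0.9 -0.4 -2.9] lane F -0.9 -0.1 w 51.0
[-0.1   0.18 -0.01] lane x,y -0.04 0.2
```

drive_tool:
  series: "-0.0015 0 0 0; -0.0015 0 0 0"

```text
time: 25.9
tcp_pos: [542.5, 202.0, 191.6]
ee_rot: [-0.0, -0.157, 0.988, -0.0]
force: [-1.1, 0.0, -4.2]
grip_width: 51.1
```

drive_tool:
  series: "-0.0015 0 0 0; -0.0015 0 0 0"

```text
time: 26.15
tcp_pos: [545.4, 202.9, 191.7]
ee_rot: [-0.0, -0.157, 0.988, -0.0]
force: [-0.1, -0.7, -3.0]
grip_width: 51.4
```

drive_tool:
  series: "-0.0015 0 0 0; -0.0015 0 0 0"

```text
time: 26.4
tcp_pos: [548.2, 203.9, 191.7]
ee_rot: [-0.0, -0.157, 0.988, -0.0]
force: [-1.6, -0.1, -3.5]
grip_width: 51.6
```

```bash
python3 s.py
```

```text
t 26.4 tcp [548.2 203.9 191.7] lane 102.1 -1.6 yang 108.11 tilt [-0.     -0.0001] F [-1.6 -0.1 -3.5] lane F -1.6 0.4 w 51.6
[-0.23  0.24  0.  ] lane x,y -0.14 0.3
```

Run:
```python
from h import *
im=np.ascontiguousarray(cv2.resize(robot.get_image("top")[120:330,200:400,::-1],None,fx=2.8,fy=2.8,interpolation=cv2.INTER_CUBIC))
for z,r in((89,24),(204,26.5)):
    q=((np.array([proj("top",lane(102+r*np.cos(a),-1.5+r*np.sin(a),z)) for a in np.linspace(0,6.28,40)])-[200,120])*2.8).astype(int); cv2.polylines(im,[q],True,(0,255,0),1)
cv2.imwrite(f"pics/top12.png",im)
```

```text
(no output)
```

View pics/top12.png

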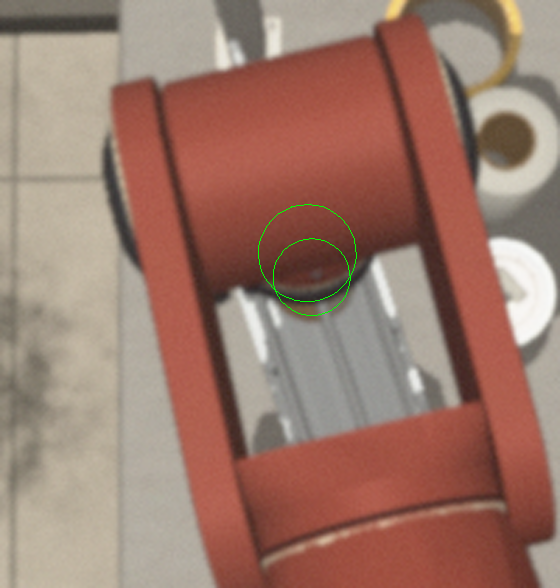

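drive_tool:
  series: "-0.0015 0 0.0005 0; -0.0015 0 0 0"

```text
time: 26.7
tcp_pos: [550.3, 204.5, 191.4]
ee_rot: [-0.001, -0.157, 0.988, -0.0]
force: [-7.1, -3.8, 1.5]
grip_width: 51.5
```

drive_tool:
  series: "-0.001 0 0 0; -0.001 0 0 0"

```text
time: 26.95
tcp_pos: [551.4, 204.6, 191.4]
ee_rot: [-0.003, -0.157, 0.988, -0.001]
force: [-9.5, -5.5, 2.8]
grip_width: 50.9
```

```bash
python3 s.py
```

```text
t 26.95 tcp [551.4 204.6 191.4] lane 105.4 -1.8 yang 108.11 tilt [-0.0049 -0.0024] F [-9.5 -5.5  2.8] lane F -10.7 -2.3 w 50.9
[-0.82  1.59 -0.02] lane x,y -0.28 1.77
```

drive_tool:
  series: "0 0 0 0; 0 0 0 0; 0 0 0 0"
  claw: 0.85

```text
time: 27.32
tcp_pos: [553.5, 205.7, 191.9]
ee_rot: [0.001, -0.157, 0.988, 0.0]
force: [-0.3, 0.4, 0.5]
grip_width: 72.7
```

drive_tool:
  series: "0 0 -0.02 0; 0 0 -0.03 0; 0 0 -0.035 0; 0.05 0 0 0; 0.05 0 0 0; 0.05 0 0 0; 0.05 0 0 0; 0 0 0 0; 0 0 0 0"

```text
time: 28.45
tcp_pos: [363.4, 143.4, 277.8]
ee_rot: [0.002, -0.157, 0.988, 0.0]
force: [-0.2, 0.2, -0.8]
grip_width: 72.5
```

Run:
```python
from h import *
st()
for n in("side","top"): im=robot.get_image(n);cv2.imwrite(f"pics/{n}13.png",cv2.resize(im[100:330,200:400,::-1],None,fx=2.6,fy=2.6,interpolation=cv2.INTER_CUBIC))
```

```text
t 28.45 tcp [363.4 143.4 277.8] lane -92.3 -2.0 yang 108.1 tilt [0.0033 0.0007] F [-0.2  0.2 -0.8] lane F -0.1 0.2 w 72.5
```

View pics/top13.png

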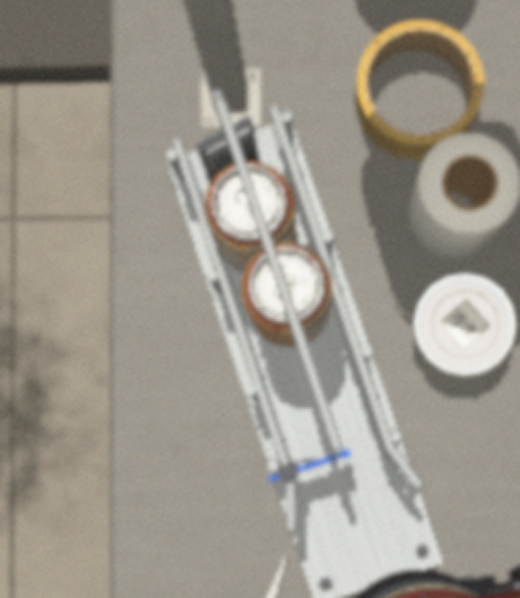

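View pics/side13.png

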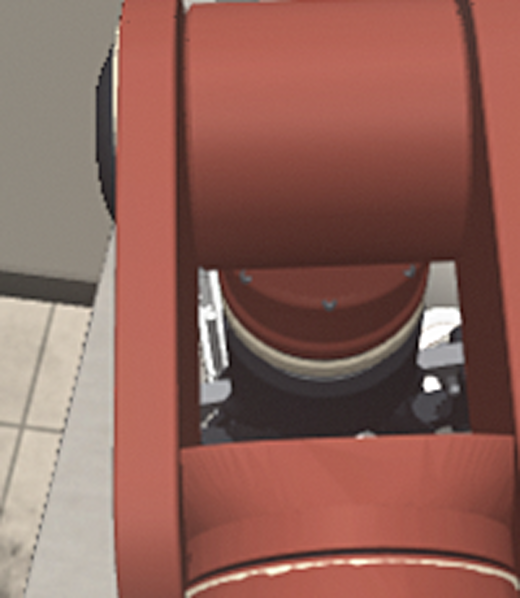

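drive_tool:
  series: "0 0.04 0 0; 0 0.04 0 0; 0 0.045 0 0; 0 0.045 0 0; 0 0.045 0 0; 0 0.045 0 0; 0 0 0 0"

```text
time: 29.42
tcp_pos: [281.5, 392.9, 275.5]
ee_rot: [-0.001, -0.159, 0.987, -0.001]
force: [0.2, 0.2, 0.5]
grip_width: 72.8
```

Run:
```python
from h import *
st()
for n in("side","top"):
    im=robot.get_image(n);cv2.imwrite(f"pics/{n}14f.png",im[:,:,::-1])
    y,x=(90,240) if n=="side" else (120,250)
    cv2.imwrite(f"pics/{n}14.png",cv2.resize(im[y:y+130,x:x+130,::-1],None,fx=4.5,fy=4.5,interpolation=cv2.INTER_CUBIC))
```

```text
t 29.43 tcp [281.5 392.9 275.5] lane -93.2 260.7 yang 108.35 tilt [-0.0018 -0.0014] F [0.2 0.2 0.5] lane F 0.3 0.2 w 72.8
```

View pics/top14.png

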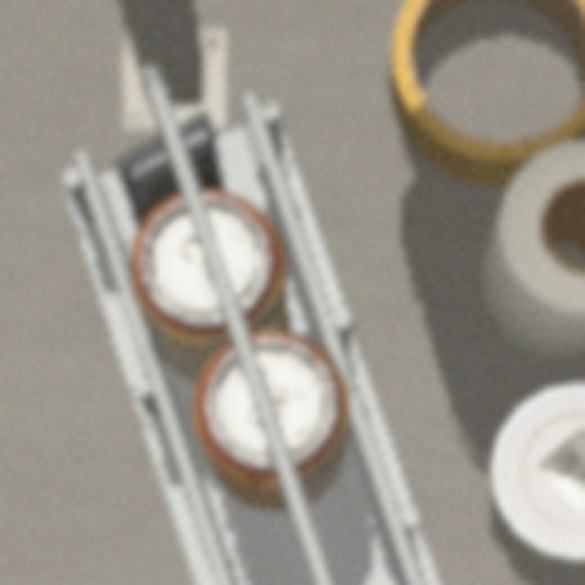

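View pics/side14.png

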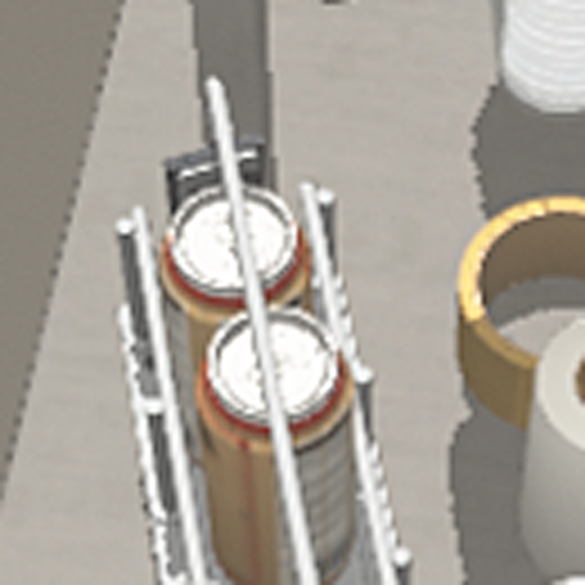

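Run:
```python
from h import *
c=lambda n,u,v:((250 if n=="top" else 240)+u/4.5,(120 if n=="top" else 90)+v/4.5)
P1=[];P2=[]
for n,a,b in(("top",(208,262),(271.5,406)),("side",(233,240),(274,366))):
    X=onz(n,*c(n,*a),219);Y=onz(n,*c(n,*b),219)
    for Z in(X,Y): d=Z-L0;print(n,(d@LX).round(1),(d@LY).round(1))
    print("dist",np.linalg.norm(X-Y).round(1))
```

```text
top 152.3 2.6
top 99.9 -2.1
dist 52.5
side 153.6 2.0
side 101.0 -3.8
dist 52.9
```

The cans measure 52.5–52.9 mm apart, so they are tight, and the flap is shut. The can sits a little short of where I pressed to, so I'll press once more to confirm contact with the buffer.

drive_tool:
  series: "0 -0.045 0 0; 0 -0.045 0 0; 0 -0.045 0 0; 0 -0.045 0 0; 0 -0.043 0 0; -0.01 -0.04 0 0; -0.05 0 0 0; -0.05 0 0 0; -0.05 0 0 0; -0.034 0 0 0; 0 0 0 0"

```text
time: 30.9
tcp_pos: [549.7, 199.6, 275.2]
ee_rot: [-0.001, -0.156, 0.988, -0.0]
force: [0.4, -0.3, 0.1]
grip_width: 72.8
```

Run:
```python
from h import *
st(lane(101,-2.2,189.5))
```

```text
t 30.9 tcp [549.7 199.6 275.2] lane 102.2 -6.1 yang 107.99 tilt [-0.0018 -0.0007] F [ 0.4 -0.3  0.1] lane F 0.3 -0.4 w 72.8
tool delta [ 1.1  3.9 85.7]
```

drive_tool:
  series: "0.001 0.004 0 0; 0 0 0.025 0; 0 0 0.03 0; 0 0 0.02 0; 0 0 0.008 0; 0 0 0.002 0; 0 0 0 0"

```text
time: 31.78
tcp_pos: [546.5, 204.3, 192.3]
ee_rot: [0.001, -0.157, 0.988, 0.0]
force: [-0.2, -0.4, -0.1]
grip_width: 72.5
```

drive_tool:
  series: "0 0 0 0; 0 0 0 0; 0 0 0 0; 0 0 0 0"
  claw: 0
  grip_force: 60

```text
time: 32.28
tcp_pos: [546.8, 204.2, 192.8]
ee_rot: [0.001, -0.157, 0.988, -0.0]
force: [0.3, -1.8, 5.9]
grip_width: 50.7
```

```bash
python3 s.py
```

```text
t 32.27 tcp [546.8 204.2 192.8] lane 100.9 -0.8 yang 108.1 tilt [0.0025 0.    ] F [ 0.3 -1.8  5.9] lane F -0.2 -1.8 w 50.7
[-0.26  0.09  0.01] lane x,y -0.22 0.16
```

Now a slight lift to take the weight, then a push in small steps.

drive_tool:
  series: "0 0 -0.0018 0; 0 0 0 0; -0.001 0 0 0; -0.001 0 0 0"

```text
time: 32.78
tcp_pos: [547.1, 204.6, 192.7]
ee_rot: [-0.001, -0.157, 0.988, -0.0]
force: [-3.8, -2.0, 3.7]
grip_width: 50.7
```

```bash
python3 s.py
```

```text
t 32.77 tcp [547.1 204.6 192.7] lane 101.3 -0.5 yang 108.12 tilt [-0.0026 -0.0008] F [-3.8 -2.   3.7] lane F -4.2 -0.8 w 50.7
[-0.4   0.72  0.01] lane x,y -0.16 0.8
```

drive_tool:
  series: "-0.001 0 0 0; 0 0 0 0"

```text
time: 33.02
tcp_pos: [547.6, 204.8, 192.7]
ee_rot: [-0.002, -0.157, 0.988, -0.0]
force: [-6.5, -2.6, 4.3]
grip_width: 50.9
```

drive_tool:
  series: "-0.0007 0 0 0; 0 0 0 0"

```text
time: 33.28
tcp_pos: [547.8, 204.9, 192.7]
ee_rot: [-0.003, -0.157, 0.988, -0.0]
force: [-7.6, -3.8, 5.5]
grip_width: 51.1
```

```bash
python3 s.py
```

```text
t 33.27 tcp [547.8 204.9 192.7] lane 102.0 -0.5 yang 108.12 tilt [-0.0052 -0.0017] F [-7.6 -3.8  5.5] lane F -8.4 -1.2 w 51.1
[-0.59  1.38 -0.  ] lane x,y -0.13 1.5
```

It came up solid at 8.4 N after about 1 mm of travel, so there was no gap. Letting go now.

drive_tool:
  series: "0 0 0 0; 0 0 0 0; 0 0 0 0"
  claw: 0.85

```text
time: 33.65
tcp_pos: [549.6, 205.5, 192.9]
ee_rot: [0.0, -0.157, 0.988, 0.0]
force: [0.6, -0.4, 0.8]
grip_width: 72.8
```

drive_tool:
  series: "0 0 -0.02 0; 0 0 -0.03 0; 0 0 -0.035 0; 0.05 0 0 0; 0.05 0 0 0; 0.05 0 0 0; 0.045 0 0 0; 0 0.045 0 0; 0 0.05 0 0; 0 0.05 0 0; 0 0.05 0 0; 0 0.04 0 0"

```text
time: 35.15
tcp_pos: [290.4, 370.1, 280.0]
ee_rot: [0.001, -0.158, 0.987, 0.001]
force: [-0.2, -0.6, -0.1]
grip_width: 72.4
```

drive_tool:
  series: "0 0 0 0; 0 0 0 0"

```text
time: 35.4
tcp_pos: [291.3, 368.1, 279.1]
ee_rot: [0.001, -0.157, 0.988, 0.0]
force: [-0.3, 0.7, 0.1]
grip_width: 72.3
```

Run:
```python
from h import *
st()
a=[]
for n in("side","top"):
    im=robot.get_image(n)
    y,x=(95,235) if n=="side" else (120,250)
    a.append(cv2.resize(im[y:y+190,x:x+130,::-1],None,fx=3,fy=3,interpolation=cv2.INTER_CUBIC))
cv2.imwrite("pics/fin.png",np.hstack(a))
```

```text
t 35.4 tcp [291.3 368.1 279.1] lane -91.5 234.0 yang 108.12 tilt [0.0012 0.0006] F [-0.3  0.7  0.1] lane F -0.0 0.7 w 72.3
```

View pics/fin.png

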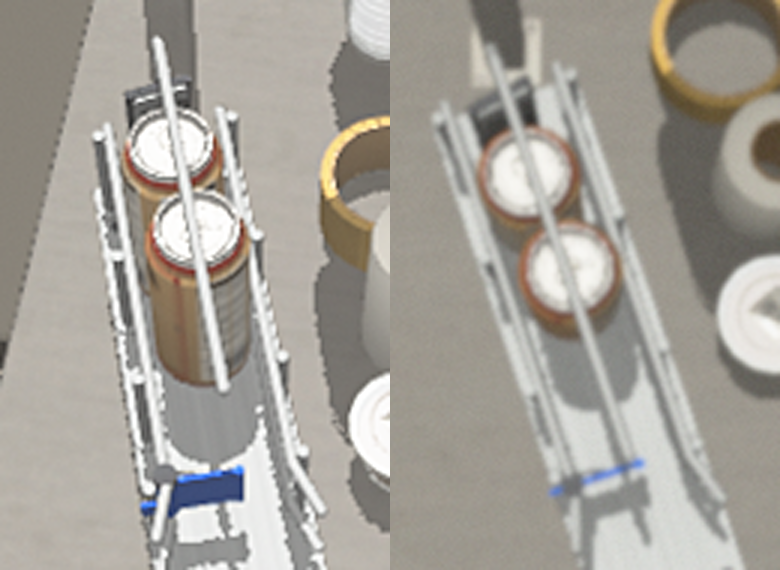

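Both cans are upright and tight together, with tops at about (172,145) and (197,230) in the side crop. The flap is shut across the lane (205,488) and the bystanders are where they were. I'm handing the job in.

```bash
python3 -c "
from cell import robot
print(robot.close_job())"
```

```text
the job is handed in; nothing more can be done
None
```

The can is loaded. Both cans stand upright and tight together against the end stop, the flap is shut behind the new one, and the gripper is clear. The job was handed in at about 35 s.

**How it went:**
- The new can tipped forward under the keeper bar twice on the way in, with up to about 11 N of downward load on the tool. I let go and regripped it until it stood upright.
- To stop it tipping I raised the grip from 30 N to 55–60 N.

**Last checks:**
- **Force:** The row first came up solid at 10.7 N, slightly above the 6–10 N you asked for but well under 20 N. A second press reached 8.4 N after about 1 mm of travel, so there was no gap to the buffer. Some of that force may have been the can dragging on the plate.
- **Position:** Between the two presses, the cameras put the can axes 52.5–52.9 mm apart, and the new can about 100 mm past the flap. After the second press I checked only by eye.
- **Disagreement:** The camera and tool positions differ by 1–3 mm. The buffer itself is hidden behind the cans, so contact with it was judged by feel only.
- **Bystanders:** The film roll and sauce cup look unmoved in the pictures. I did not measure them.

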